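Connect the vacuum elbow and load the filter funnel on a filtration manifold

ROBOT

A 6-joint arm with a two-finger parallel gripper is mounted at the origin on the work surface. World frame = base frame: x ahead of the robot, y to its left, z up, the work surface at z = 0. Lengths are in mm, angles in rad, forces in N, time in s.
With the tool pointing down it reaches from about 400 to 925 mm from the base axis. Payload 12.5 kg.
Tool frame: the origin (TCP) lies midway between the tips of the shut fingers; the grasp point (between the pads) lies 19 mm behind it; z points along the fingers, y is the line along which they close (so a half turn about z gives the same grasp; the last joint's range is limited). The gripper opens to 95 mm and grips with 3 to 60 N. Pads are 20 mm wide; open, the fingers measure 119 mm over their backs; the gripper's body (75 mm by 180 mm) begins 59 mm behind the grasp point.
Start: joints at [-1.25, 0.491, 1.559, -0, 1.092, -0.106], TCP at [258.749, -568.943, 214.661] pointing down, gripper open.
Joint ranges: [-3.1, 3.1], [-0.84, 2.19], [0.05, 2.79], [-1.13, 4.28], [0.06, 2.93], [-2.69, 2.69]. Speed limits (rad/s): [2.22, 2.22, 2.79, 3.14, 3.14, 3.14].

INTERFACE

Orientations are given as [roll, pitch, yaw] about the fixed x, y, z axes, in that order (R = Rz(yaw) Ry(pitch) Rx(roll)).
In Python, from cell import * gives the robot as it stands. The module is installed in compiled form; this text tells all that it offers.
- The arm moves only by the tool arm_command, never from a script. Its arguments are lists of equal length, an entry for each row: "delta_pos": the shift along the world's x, y, z in units of 250 mm (1.0 is 250 mm), a list of three; "delta_rot": the turn, a rotation vector about the world's x, y, z in units of 90 degrees (1.0 is 90 degrees), a list of three; "claw": the closure, from 0 (fully open) to 1 (shut). In form: {"delta_pos": [[tx, ty, tz], ...], "delta_rot": [[wx, wy, wz], ...], "claw": [claw, ...]}. A call has exactly 5 rows; each row is the pose to reach, as a shift and turn from the pose commanded when the call began; what a row does not reach only later rows make up. A row lasts 1/12 s, in which the tool goes at most 41.7 mm and 7.16 degrees, less where a joint would pass 70% of its speed; a pose out of reach is approached as far as the arm can. A call with a number of a shift or a turn outside -1 to 1 is refused whole. A call with a gripper value outside its range is refused whole. The fingers move at their own pace and stop on an object; the grip force is fixed at half the most. Time passes only in rows, so rows that repeat a pose let the fingers close, or fill a call up. It gives the time, the measured TCP pose, the force, the opening and the grip force at its end, in the units of the state.
- state(): the state, without advancing time (a new reading comes with each control period).
- read_camera(name): name is "side" or "top" or "wrist"; returns the picture (420x560x3 uint8, red, green, blue); there is no depth.
- calibration(name): a dict with "camera_matrix" (3x3 intrinsics, pixels), "T" (4x4, takes a point from camera to world coordinates). Camera axes: x right, y down, z forward; pixel columns grow to the right and rows downward; lengths in mm; the calibration is good to about 2 mm. A picture is of the moment at which its call begins: read the wrist's pose just before it. calibration takes no time and is no camera call; for the wrist camera it gives the pose at the moment of the call.
- job_done(): hands the job in; it is judged then, once.
The state is a dict: "t": time; "joints": joint angles; "qvel": joint speeds; "tau": joint torques, N m; "eef_pos": TCP position; "tcp_rot": TCP orientation; "ft_force": force on the tool from outside, world axes, zero at the start; "moment": the same for the moment, N m; "opening": opening from 0.0 (shut) to 1.0 (fully open); "grip_force": force on a finger pad.
Only numpy, scipy, OpenCV 4.12 (cv2) and the standard library are available. Lean on these libraries where they do the work, as an engineer would, in place of code of your own. Each camera call takes 0.05 s, during which the arm holds its last target. There are 200 camera calls.

TASK

Get the filtration manifold ready: screw the brass hose elbow down clockwise until it bites, then carry on just far enough that its barb points straight out past the end of the tube it sits on, in line with the tube; do not go past that and do not back it off once it bites. Lift the open steel filter funnel out of the white rack and lower it gently into the manifold's free seat until its flange rests on the rim, leaving it upright and everything else as it stands.

Things in the scene. Friction and masses are not known exactly. Their poses are not given: they have to be found in the camera images.
- manifold: Stainless filtration manifold fixed to the bench: a horizontal tube, 45 mm thick, 385 mm long, along its own y axis, centre line 48 mm above the bench. Origin: under the tube's middle, on the bench; z up. Along y: hose port with the elbow at +140 mm, free funnel seat at 0, a lidded funnel clamped in its seat at -135 mm, top 180 mm up. Black valve levers on its -x side, 75 mm up, are left alone.
- port (a point): Top centre of the female threaded port (34 mm hex boss) into which the elbow is screwed, 100 mm above the bench; axes as the manifold's.
- tube_end (a point): Centre of the tube's +y end (the end by the elbow). The barb must finally point along the manifold's +y, straight out past this end, seen from above.
- elbow_head (a point): Top centre of the brass hose elbow, hand-started in the port, on its vertical screw axis; x points along the barb, z up. A hexagonal bar 24 mm across flats, 48 mm tall, top about 152 mm above the bench, sinking 1.8 mm a turn. Flats face 30, 90 and 150 degrees from the barb, which leaves at a corner. The barb's top is 30 mm below the head's top: keep fingertips less than 28 mm below it.
- barb_tip (a point): Tip centre of the elbow's hose barb (12 mm thick), 50 mm from the screw axis and 37 mm below the head's top; axes as elbow_head.
- elbow (a joint): Turn of the elbow on its loose thread, rad, growing clockwise seen from above (tightening); needs about 0.05 N m. It starts at 0.9 to 2.9 and stops at 5.2, where the thread bites.
- bite (a joint): Further clockwise turn of the elbow after the thread has bitten, rad: 0 while loose; 0.75 when the barb points straight out past the tube's end. Turning then needs 0.16 N m rising to about 0.24 N m at 0.75; it stays where it is left and does not spring back.
- seat (a point): Centre of the rim of the free funnel seat: a steel cup with a round hole 30 mm in diameter and 26 mm deep, rim 43 mm across, 108 mm above the bench.
- rack: White plastic block 100 x 170 x 40 mm, fixed, with one hole 31 mm across and 28 mm deep, 42 mm from its middle along its +y, in which the open funnel stands; a black bung stands on its other half. Origin: centre of its underside, z up.
- funnel: Open steel funnel, 0.22 to 0.45 kg, upright in a rack hole. Origin: bottom centre of its grey stopper, z up. Stopper 22 mm long, tapering from 26 to 19 mm at the tip; flange 56 mm across at z = 22 to 30 mm; then a cup 52 mm in outer diameter (54 at the lip), 3 mm wall, up to z = 77 mm. Grip the cup across its outside from above. Fully seated, its origin lies 22 mm below the seat's rim.
- bung: Black rubber bung, 38 mm across its head, 34 mm tall, standing on the rack; to be left.
- flask0: Conical glass flask, 64 mm wide at the base, 94 mm tall, on the yellow tray; to be left. Origin: centre of its underside.
- flask1: As flask0.
- flask2: As flask0.
- tray: Yellow tray 170 x 240 x 18 mm with the three flasks, fixed, across from the rack.
- wash_bottle: White wash bottle with red cap, 62 mm wide, 190 mm tall, beyond the manifold; to be left.
- beaker: Empty glass beaker, 71 mm wide, 88 mm tall, in front of the manifold; to be left.
- wrench: Steel wrench 180 mm long lying beyond the manifold; not needed, to be left.
There are look-alikes about, which are no part of the job. What is shaped like the funnel but purple is not meant.

How it is judged:
By the outcome, as a careful person would: the job done as asked, in the order asked, and still so for the second after the job is handed in, with the robot touching nothing.
It also fails if it takes over 72 s, if anything falls off the work surface, if the arm or the gripper's body presses on something with over 40 N, if the wrist force passes 120 N, or if a joint passes its speed limit or range.

## Working session

There is one attempt and no reset: what is moved stays moved. The work goes in short steps, Python scripts to look and compute and a tool call to move; the robot and the scene stay as the last step left them, time stands still between calls to the robot, and variables do not carry over. Pictures are saved under pics/ and viewed, at most 10 in all, crops included, and the job is handed in when it is done.

Besides the shell and the picture viewer there is one more tool, called after "Call:" in YAML: its name, and indented under it one key for each argument. arm_command: Moves the arm, as the interface text tells. Shifts and turns lie within -1 to 1; 1 stands for 250 mm of shift or 90 degrees of turn. Its arguments: {"type":"object","properties":{"delta_pos":{"type":"array"},"delta_rot":{"type":"array"},"claw":{"type":"array"}},"required":["delta_pos","delta_rot","claw"]}

```bash
mkdir -p pics; cat > h.py <<'E'
from cell import *
import numpy as np, cv2
def snap(n,f):
    im=read_camera(n); cv2.imwrite(f'pics/{f}.png',im[:,:,::-1]); return im
def ray(n,u,v,c=None):
    c=c or calibration(n); K=np.array(c['camera_matrix']);T=np.array(c['T'])
    d=T[:3,:3]@np.linalg.solve(K,[u,v,1]); return T[:3,3],d/np.linalg.norm(d)
def atz(n,u,v,z,c=None):
    o,d=ray(n,u,v,c); return o+d*(z-o[2])/d[2]
def tri(rs):
    A=np.zeros((3,3));b=np.zeros(3)
    for o,d in rs:
        P=np.eye(3)-np.outer(d,d);A+=P;b+=P@o
    x=np.linalg.solve(A,b); return x,[np.linalg.norm((np.eye(3)-np.outer(d,d))@(x-o)) for o,d in rs]
def proj(n,p,c=None):
    c=c or calibration(n);K=np.array(c['camera_matrix']);T=np.linalg.inv(np.array(c['T']))
    q=K@(T[:3,:3]@np.array(p,float)+T[:3,3]); return q[:2]/q[2]
E
python3 - <<'E'
from h import *
np.set_printoptions(precision=3,suppress=True)
a=snap('top','top0');b=snap('side','side0')
for n in('top','side','wrist'):
    c=calibration(n);print(n,np.array(c['camera_matrix']).tolist(),np.array(c['T']))
s=state();print(s)
E
```

```text
top [[454.5260794048469, 0.0, 277.78384922917434], [0.0, 454.5260794048469, 208.6361045554064], [0.0, 0.0, 1.0]] [[   0.004   -0.993    0.119  405.397]
 [  -1.      -0.006   -0.014    8.154]
 [   0.014   -0.119   -0.993 1141.609]
 [   0.       0.       0.       1.   ]]
side [[398.9012198183672, 0.0, 275.27380663058227], [0.0, 398.9012198183672, 206.6928878684098], [0.0, 0.0, 1.0]] [[ -0.924  -0.192   0.332 217.708]
 [ -0.383   0.492  -0.781 804.773]
 [ -0.014  -0.849  -0.528 655.481]
 [  0.      0.      0.      1.   ]]
wrist [[369.59930826427905, 0.0, 281.64378495905896], [0.0, 369.59930826427905, 211.31695252629234], [0.0, 0.0, 1.0]] [[   0.414   -0.871   -0.266  333.785]
 [  -0.91    -0.396   -0.121 -534.757]
 [  -0.       0.292   -0.956  383.891]
 [   0.       0.       0.       1.   ]]
{'t': 0.1, 'joints': array([-1.25 ,  0.492,  1.559,  0.   ,  1.092, -0.106]), 'qvel': array([-0.   , -0.001, -0.001,  0.001, -0.001, -0.001]), 'tau': array([  0.004, -61.362, -25.861,   0.069,   0.047,  -0.   ]), 'eef_pos': array([ 258.683, -568.726,  214.119]), 'tcp_rot': array([-3.141, -0.   ,  0.427]), 'ft_force': array([-0.574, -0.215, -0.016]), 'moment': array([ 0.022, -0.003, -0.028]), 'grip_force': 0.0, 'opening': 0.9987290853128871}
```

View pics/top0.png

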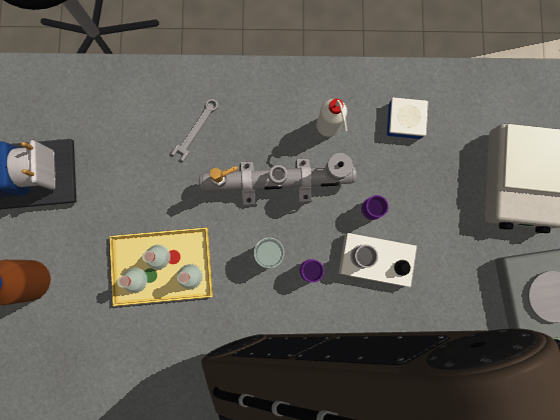

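View pics/side0.png

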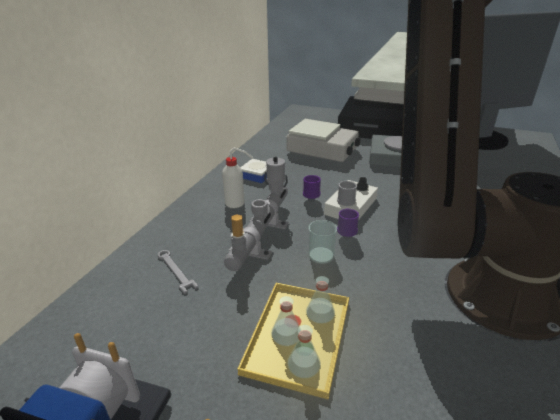

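Top view: the elbow is at (215,174) with its barb towards (237,169), and the free seat at (278,174). Candidates for the funnel are the open steel one in the white rack at (366,257), the purple ones at (375,207) and (311,271), and the lidded clamped one at (340,165). I choose the steel one in the rack. In the side view the elbow is at (237,225), the seat at (261,208) and the funnel at (347,192).

```bash
python3 - <<'E'
import cv2,numpy as np
a=cv2.imread('pics/top0.png');b=cv2.imread('pics/side0.png')
r=lambda im,x,y,w,h:cv2.resize(im[y:y+h,x:x+w],None,fx=4,fy=4,interpolation=cv2.INTER_CUBIC)
A=r(a,195,148,170,62)   #680x248
B=r(a,335,230,85,62)   #340x248
C=r(b,220,150,80,125)  #320x500... 
D=r(b,310,165,80,60)
W=np.zeros((600,800,3),np.uint8)
W[:248,:680]=A; W[250:498,:340]=B; W[250:250+350,345:345+320]=r(b,220,185,80,100)[:350]
cv2.imwrite('pics/c1.png',W)
E
```

```text
(no output)
```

View pics/c1.png

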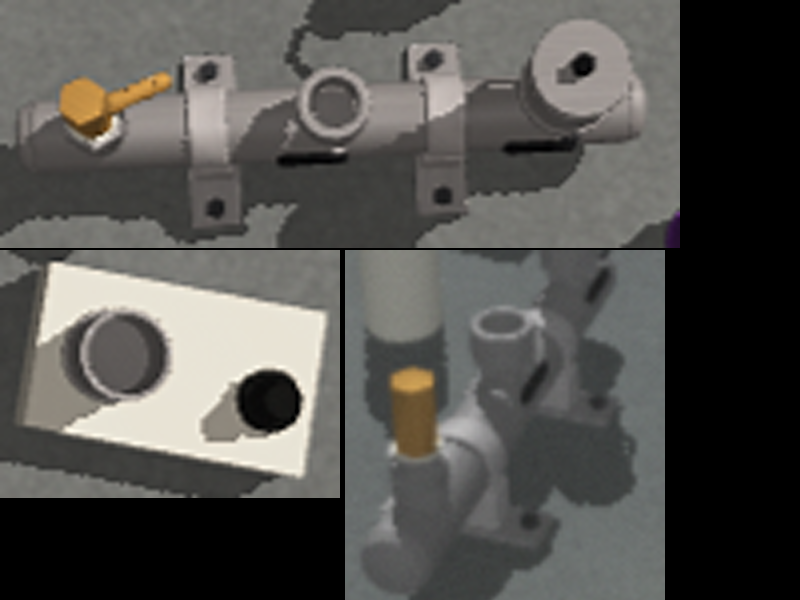

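The crop confirms the open steel funnel in the white rack. In top pixels the elbow head centre is about (216,172), the barb tip (237,168), the seat (278,174) and the funnel lip (366,255.5). In the side view the head is at (237,217) and the seat at (259.5,203).

```bash
python3 - <<'E'
from h import *
np.set_printoptions(precision=1,suppress=True)
P={'elbow':((215.9,172),(236.6,217.2),152),'seat':((277.9,173.7),(259.1,202.9),108),'funnel':((365.7,255.3),(347,185),None)}
for k,(t,s,z) in P.items():
    x,e=tri([ray('top',*t),ray('side',*s)]);print(k,x,np.array(e), atz('top',*t,z) if z else '')
print('lid',atz('top',340.4,163.2,180))
print('barb',atz('top',236.5,167.7,115))
print('rack corners',[atz('top',*p,40) for p in((347.5,233.3),(416.5,245.4),(411,286.5))])
for z in (89,95,100):print(atz('top',365.7,255.3,z))
E
```

```text
elbow [603.7 131.1 149.5] [1.9 1.9] [605.  131.5 152. ]
seat [609.9  -6.5 108.5] [1. 1.] [610.9  -6.2 108. ]
funnel [ 423.1 -209.    95.3] [1.2 1.2] 
lid [ 620.6 -140.2  180. ]
barb [622.9  89.1 115. ]
rack corners [array([ 478.3, -176.9,   40. ]), array([ 449.7, -344.4,   40. ]), array([ 351.1, -327.9,   40. ])]
[ 424.4 -210.1   89. ]
[ 424.3 -208.8   95. ]
[ 424.2 -207.8  100. ]
```

Call:
arm_command:
  delta_pos:
    - [0.055, 0.112, 0.006]
    - [0.111, 0.224, 0.012]
    - [0.166, 0.336, 0.017]
    - [0.222, 0.448, 0.023]
    - [0.277, 0.56, 0.029]
  delta_rot:
    - [0, 0, 0.066]
    - [0, 0, 0.132]
    - [0, 0, 0.199]
    - [0, 0, 0.265]
    - [0, 0, 0.331]
  claw: [0, 0, 0, 0, 0]

```text
t: 0.52
eef_pos: [328.3, -427.5, 221.7]
tcp_rot: [-3.141, -0.0, 0.952]
ft_force: [0.4, -0.6, 1.0]
opening: 0.999
grip_force: 0.0
```

Call:
arm_command:
  delta_pos:
    - [0.055, 0.112, 0.006]
    - [0.111, 0.224, 0.012]
    - [0.166, 0.336, 0.017]
    - [0.222, 0.448, 0.023]
    - [0.277, 0.56, 0.029]
  delta_rot:
    - [0, 0, 0.066]
    - [0, 0, 0.132]
    - [0, 0, 0.199]
    - [0, 0, 0.265]
    - [0, 0, 0.331]
  claw: [0, 0, 0, 0, 0]

```text
t: 0.93
eef_pos: [397.6, -287.5, 229.1]
tcp_rot: [-3.141, -0.0, 1.472]
ft_force: [-0.1, -0.3, -0.8]
opening: 0.999
grip_force: 0.0
```

Call:
arm_command:
  delta_pos:
    - [0.055, 0.112, 0.006]
    - [0.111, 0.224, 0.012]
    - [0.166, 0.336, 0.017]
    - [0.222, 0.448, 0.023]
    - [0.277, 0.56, 0.029]
  delta_rot:
    - [0, 0, 0.066]
    - [0, 0, 0.132]
    - [0, 0, 0.199]
    - [0, 0, 0.265]
    - [0, 0, 0.331]
  claw: [0, 0, 0, 0, 0]

```text
t: 1.35
eef_pos: [466.9, -147.4, 236.4]
tcp_rot: [-3.142, -0.0, 1.992]
ft_force: [0.9, -0.2, 0.1]
opening: 0.999
grip_force: 0.0
```

Call:
arm_command:
  delta_pos:
    - [0.055, 0.112, 0.006]
    - [0.111, 0.224, 0.012]
    - [0.166, 0.336, 0.017]
    - [0.222, 0.448, 0.023]
    - [0.277, 0.56, 0.029]
  delta_rot:
    - [0, 0, 0.066]
    - [0, 0, 0.132]
    - [0, 0, 0.199]
    - [0, 0, 0.265]
    - [0, 0, 0.331]
  claw: [0, 0, 0, 0, 0]

```text
t: 1.77
eef_pos: [536.1, -7.4, 243.6]
tcp_rot: [-3.141, -0.0, 2.512]
ft_force: [0.5, -0.9, 0.7]
opening: 0.996
grip_force: 0.0
```

Call:
arm_command:
  delta_pos:
    - [0.055, 0.112, 0.006]
    - [0.111, 0.224, 0.012]
    - [0.166, 0.336, 0.017]
    - [0.222, 0.448, 0.023]
    - [0.277, 0.56, 0.029]
  delta_rot:
    - [0, 0, 0.066]
    - [0, 0, 0.132]
    - [0, 0, 0.199]
    - [0, 0, 0.265]
    - [0, 0, 0.331]
  claw: [0, 0, 0, 0, 0]

```text
t: 2.18
eef_pos: [605.3, 132.6, 250.7]
tcp_rot: [-3.142, -0.001, 3.032]
ft_force: [0.2, -1.3, 0.6]
opening: 0.997
grip_force: 0.0
```

```bash
python3 - <<'E'
from h import *
s=state();print(s['t'],s['eef_pos'],s['tcp_rot'],s['joints'],s['qvel'])
snap('wrist','w0');c=calibration('wrist');np.savez('w0.npz',**{k:np.array(c[k]) for k in('camera_matrix','T')})
print(state()['eef_pos'])
E
```

```text
2.1833 [605.3338082  132.6296168  250.65237253] [-3.14151782e+00 -5.83835520e-04  3.03173346e+00] [ 1.09125095e-01  4.51333642e-01  1.52631565e+00  5.85473748e-05
  1.16452952e+00 -1.35183521e+00] [ 0.52264039  0.32595172 -0.6037234  -0.00161447  0.27314445 -0.71206968]
[607.09287672 136.57744513 250.67576074]
```

View pics/w0.png

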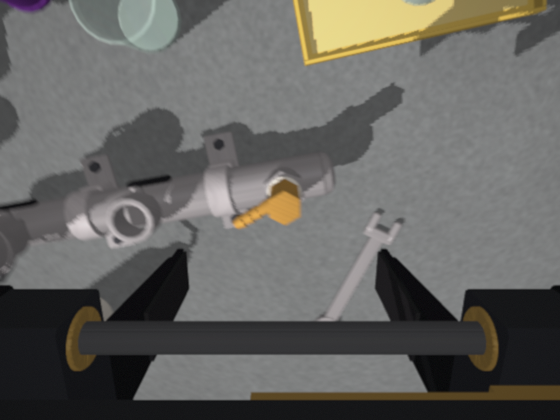

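The wrist view shows the elbow head at (286,207), the barb tip at (238,222), the seat at (131,218) and the tube end at (326,172). The arm was still settling, so I'm retaking it with a larger crop.

```bash
python3 - <<'E'
from h import *
for i in range(4): read_camera('top')
s=state();print(s['t'],s['eef_pos'],s['tcp_rot'],s['qvel'])
c=calibration('wrist');im=snap('wrist','w1');np.savez('w1.npz',**{k:np.array(c[k]) for k in('camera_matrix','T')})
cv2.imwrite('pics/c2.png',cv2.resize(im[140:260,80:340,::-1],None,fx=3,fy=3,interpolation=cv2.INTER_CUBIC))
E
```

```text
2.4333 [604.55681003 130.82033974 250.41919245] [-3.14125924e+00 -1.06086293e-03  3.02552655e+00] [-0.01859181 -0.01199517  0.00675128  0.00086772 -0.0013965  -0.00142237]
```

View pics/c2.png

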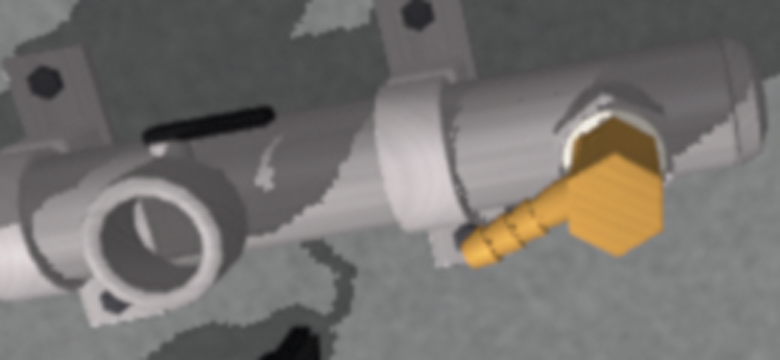

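In the crop the head top centre is (616,204), with corners at (617,152), (568,178), (569,230), (617,256), (663,230) and (662,178). The seat centre is (152,243) and the barb tip (475,250).

```bash
python3 - <<'E'
from h import *
np.set_printoptions(precision=2,suppress=True)
c={k:v for k,v in np.load('w1.npz').items()}
f=lambda u,v:(80+(u+.5)/3-.5,140+(v+.5)/3-.5)
for k,p,t,sd,z in(('elbow',(616,204),(215.9,172),(236.6,217.2),152),('seat',(152,243),(277.9,173.7),(259.1,202.9),108)):
    r=[ray('w',*f(*p),c),ray('top',*t),ray('side',*sd)]
    print(k,tri(r),tri(r[:2]),'z',atz('w',*f(*p),z,c))
H=[atz('w',*f(*p),152,c)[:2] for p in((617,152),(568,178),(569,230),(617,256),(663,230),(662,178))]
H=np.array(H);m=H.mean(0);d=H-m;a=np.degrees(np.arctan2(d[:,1],d[:,0]));print(m,np.hypot(*d.T),a,'mod60',np.degrees(np.angle(np.exp(6j*np.radians(a)).mean()))/6)
b=atz('w',*f(475,250),115,c)[:2];e=b-m;print('barb',b,np.hypot(*e),np.degrees(np.arctan2(e[1],e[0])))
# tube end line: edges of tube at silhouette
print('tube end', [atz('w',*f(*p),70,c) for p in ((722,40),(455,84))], [atz('w',*f(*p),48,c) for p in ((748,162),(250,243))])
E
```

```text
elbow (array([602.68, 132.14, 149.88]), [np.float64(1.859754993989754), np.float64(2.7718346387655846), np.float64(1.4695865869335614)]) (array([608.25, 133.49, 129.99]), [np.float64(1.411254855561712), np.float64(1.41125485556165)]) z [600.53 133.35 152.  ]
seat (array([609.7 ,  -6.21, 108.4 ]), [np.float64(0.5020605943207254), np.float64(1.0996395500641256), np.float64(0.905281827045902)]) (array([610.4 ,  -6.29, 107.13]), [np.float64(0.6681461535852176), np.float64(0.6681461535851928)]) z [609.47  -5.94 108.  ]
[600.63 133.34] [13.57 13.86 13.72 13.77 13.74 13.4 ] [ 172.44 -126.41  -67.     -5.44   53.78  114.25] mod60 -6.395578195815575
barb [620.47  90.12] 47.557346407332 -65.3434769695812
tube end [array([574.9 , 170.52,  70.  ]), array([578.99,  84.78,  70.  ])] [array([621.22, 177.75,  48.  ]), array([630.29,   0.43,  48.  ])]
```

Call:
arm_command:
  delta_pos:
    - [-0.003, 0.002, -0.06]
    - [-0.006, 0.004, -0.13]
    - [-0.011, 0.006, -0.2]
    - [-0.011, 0.006, -0.26]
    - [-0.011, 0.006, -0.3]
  delta_rot:
    - [0, 0, 0]
    - [0, 0, 0]
    - [0, 0, 0]
    - [0, 0, 0]
    - [0, 0, 0]
  claw: [0, 0, 0, 0, 0]

```text
t: 2.9
eef_pos: [601.5, 131.3, 174.7]
tcp_rot: [-3.141, -0.001, 3.024]
ft_force: [-0.7, 1.2, 0.8]
opening: 1.0
grip_force: 0.0
```

Call:
arm_command:
  delta_pos:
    - [0, 0, -0.04]
    - [0, 0, -0.08]
    - [0, 0, -0.12]
    - [0, 0, -0.16]
    - [0, 0, -0.194]
  delta_rot:
    - [0, 0, 0]
    - [0, 0, 0]
    - [0, 0, 0]
    - [0, 0, 0]
    - [0, 0, 0]
  claw: [0.2, 0.3, 0.4, 0.5, 0.6]

```text
t: 3.32
eef_pos: [602.2, 132.5, 126.5]
tcp_rot: [3.142, -0.0, 3.026]
ft_force: [0.6, -0.7, -0.0]
opening: 0.708
grip_force: 0.0
```

```bash
python3 - <<'E'
from h import *
np.set_printoptions(precision=2,suppress=True)
for i in range(3): read_camera('top')
s=state();print(s['t'],s['eef_pos'],s['tcp_rot'],s['qvel'],s['ft_force'],s['moment'],s['opening'])
c=calibration('wrist');im=snap('wrist','w2');np.savez('w2.npz',**{k:np.array(c[k]) for k in('camera_matrix','T')})
b=read_camera('side')
W=np.zeros((420,800,3),np.uint8);W[:,:560]=im[:,:,::-1]
W[:360,562:800]=cv2.resize(b[170:290,200:280,::-1],(238,360),interpolation=cv2.INTER_CUBIC)
cv2.imwrite('pics/c3.png',W)
E
```

```text
3.4667 [602.08 132.55 126.8 ] [-3.14 -0.    3.03] [ 0.   -0.02 -0.01 -0.    0.01 -0.  ] [-0.39  0.18 -0.3 ] [ 0.08 -0.18 -0.02] 0.5792234262646313
```

View pics/c3.png

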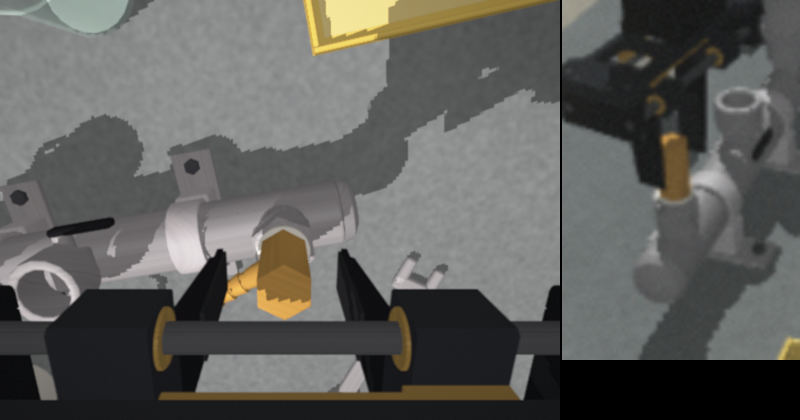

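The head, at (284,265), lies between the fingers and level with the tips, and the barb is clear below them. Next I close on it.

Call:
arm_command:
  delta_pos:
    - [0, 0, 0]
    - [0, 0, 0]
    - [0, 0, 0]
    - [0, 0, 0]
    - [0, 0, 0]
  delta_rot:
    - [0, 0, 0]
    - [0, 0, 0]
    - [0, 0, 0]
    - [0, 0, 0]
    - [0, 0, 0]
  claw: [0.7, 0.8, 0.9, 1, 1]

```text
t: 3.98
eef_pos: [602.4, 133.1, 127.8]
tcp_rot: [3.141, 0.001, 3.026]
ft_force: [1.2, 4.5, 1.9]
opening: 0.249
grip_force: 30.0
```

Call:
arm_command:
  delta_pos:
    - [0, 0, 0]
    - [0, 0, 0]
    - [0, 0, 0]
    - [0, 0, 0]
    - [0, 0, 0]
  delta_rot:
    - [0, 0, 0]
    - [0, 0, 0]
    - [0, 0, 0]
    - [0, 0, 0]
    - [0, 0, 0]
  claw: [1, 1, 1, 1, 1]

```text
t: 4.4
eef_pos: [602.5, 133.0, 127.8]
tcp_rot: [3.141, 0.001, 3.026]
ft_force: [-0.1, 6.9, 2.9]
opening: 0.248
grip_force: 30.0
```

```bash
python3 - <<'E'
from h import *
np.set_printoptions(precision=3,suppress=True)
s=state();print(s['t'],s['eef_pos'],s['tcp_rot'],s['ft_force'],s['moment'],s['opening'],s['grip_force'])
E
```

```text
4.4 [602.474 133.015 127.792] [3.141 0.001 3.026] [-0.127  6.89   2.929] [ 1.123 -0.112  0.026] 0.24849841664934832 29.97164549958711
```

Call:
arm_command:
  delta_pos:
    - [0, 0.003, 0]
    - [0, 0.003, 0]
    - [0, 0.003, 0]
    - [0, 0.003, 0]
    - [0, 0.003, 0]
  delta_rot:
    - [0, 0, -0.05]
    - [0, 0, -0.12]
    - [0, 0, -0.19]
    - [0, 0, -0.26]
    - [0, 0, -0.32]
  claw: [1, 1, 1, 1, 1]

```text
t: 4.82
eef_pos: [602.2, 133.0, 127.6]
tcp_rot: [-3.141, 0.0, 2.518]
ft_force: [-1.0, -0.3, 3.7]
opening: 0.249
grip_force: 30.0
```

```bash
python3 - <<'E'
from h import *
np.set_printoptions(precision=3,suppress=True)
s=state();print(s['t'],s['eef_pos'],s['tcp_rot'],s['ft_force'],s['moment'],s['opening'],s['grip_force'])
E
```

```text
4.8167 [602.244 132.957 127.635] [-3.141  0.     2.518] [-0.967 -0.29   3.693] [0.016 0.057 0.042] 0.24866596083790132 29.960412424989045
```

Call:
arm_command:
  delta_pos:
    - [0, 0, 0]
    - [0, 0, 0]
    - [0, 0, -0.001]
    - [0, 0, -0.001]
    - [0, 0, -0.001]
  delta_rot:
    - [0, 0, -0.066]
    - [0, 0, -0.132]
    - [0, 0, -0.198]
    - [0, 0, -0.264]
    - [0, 0, -0.33]
  claw: [1, 1, 1, 1, 1]

```text
t: 5.23
eef_pos: [602.0, 132.9, 127.4]
tcp_rot: [-3.141, 0.0, 2.001]
ft_force: [-1.4, 0.4, 5.0]
opening: 0.25
grip_force: 30.0
```

Call:
arm_command:
  delta_pos:
    - [0, 0, 0]
    - [0, 0, 0]
    - [0, 0, -0.001]
    - [0, 0, -0.001]
    - [0, 0, -0.001]
  delta_rot:
    - [0, 0, -0.066]
    - [0, 0, -0.132]
    - [0, 0, -0.198]
    - [0, 0, -0.264]
    - [0, 0, -0.33]
  claw: [1, 1, 1, 1, 1]

```text
t: 5.65
eef_pos: [601.7, 133.0, 127.2]
tcp_rot: [-3.141, 0.001, 1.482]
ft_force: [-3.3, 0.4, 6.0]
opening: 0.248
grip_force: 30.0
```

```bash
python3 - <<'E'
from h import *
np.set_printoptions(precision=3,suppress=True)
s=state();print(s['t'],s['eef_pos'],s['tcp_rot'],s['ft_force'],s['moment'],s['opening'],s['grip_force'],s['joints'])
E
```

```text
5.65 [601.737 132.988 127.221] [-3.141  0.001  1.482] [-3.339  0.434  5.984] [ 0.077  0.736 -0.002] 0.24750437813647552 29.962274227291346 [ 0.111  0.574  1.67  -0.001  0.898  0.2  ]
```

Call:
arm_command:
  delta_pos:
    - [-0.001, 0, -0.001]
    - [-0.002, 0, -0.001]
    - [-0.002, 0, -0.002]
    - [-0.002, 0, -0.002]
    - [-0.002, 0, -0.002]
  delta_rot:
    - [0, 0, -0.066]
    - [0, 0, -0.132]
    - [0, 0, -0.198]
    - [0, 0, -0.264]
    - [0, 0, -0.33]
  claw: [1, 1, 1, 1, 1]

```text
t: 6.07
eef_pos: [601.5, 133.1, 127.0]
tcp_rot: [-3.142, 0.0, 0.964]
ft_force: [-3.2, 1.3, 7.7]
opening: 0.251
grip_force: 30.0
```

Call:
arm_command:
  delta_pos:
    - [0, 0, 0]
    - [0, 0, 0]
    - [0, 0, -0.001]
    - [0, 0, -0.001]
    - [0, 0, -0.001]
  delta_rot:
    - [0, 0, -0.066]
    - [0, 0, -0.132]
    - [0, 0, -0.198]
    - [0, 0, -0.264]
    - [0, 0, -0.29]
  claw: [1, 1, 1, 1, 1]

```text
t: 6.48
eef_pos: [601.4, 133.4, 126.9]
tcp_rot: [-3.141, 0.0, 0.507]
ft_force: [-2.9, 1.3, 8.0]
opening: 0.25
grip_force: 30.0
```

```bash
python3 - <<'E'
from h import *
np.set_printoptions(precision=3,suppress=True)
for i in range(3):
    read_camera('top');s=state();print(s['t'],s['eef_pos'],s['tcp_rot'],s['ft_force'],s['moment'])
E
```

```text
6.5333 [601.43  133.38  126.827] [-3.141  0.     0.507] [-3.832  2.327  8.711] [ 0.599  0.826 -0.003]
6.5833 [601.405 133.361 126.83 ] [-3.141  0.     0.511] [-3.4    2.274  8.41 ] [ 0.609  0.757 -0.051]
6.6333 [601.406 133.368 126.837] [-3.141  0.     0.513] [-3.702  2.285  9.827] [ 0.573  0.817 -0.059]
```

Call:
arm_command:
  delta_pos:
    - [-0.001, 0.001, -0.001]
    - [-0.001, 0.001, -0.001]
    - [-0.001, 0.001, -0.001]
    - [-0.001, 0.001, -0.001]
    - [-0.001, 0.001, -0.001]
  delta_rot:
    - [0, 0, -0.02]
    - [0, 0, -0.04]
    - [0, 0, -0.06]
    - [0, 0, -0.08]
    - [0, 0, -0.1]
  claw: [1, 1, 1, 1, 1]

```text
t: 7.05
eef_pos: [601.4, 133.5, 126.8]
tcp_rot: [3.141, -0.0, 0.355]
ft_force: [-3.7, 1.8, 9.6]
opening: 0.253
grip_force: 30.0
```

```bash
cat > st.py <<'E'
from h import *
np.set_printoptions(precision=3,suppress=True)
s=state();print(s['t'],s['eef_pos'],np.degrees(s['tcp_rot'][2]),s['ft_force'],s['moment'])
read_camera('top');s=state();print(np.degrees(s['tcp_rot'][2]),s['moment'])
E
python3 st.py
```

```text
7.05 [601.441 133.487 126.755] 20.31740837881681 [-3.715  1.821  9.569] [0.461 0.688 0.008]
20.180234034553177 [0.46  0.665 0.019]
```

Call:
arm_command:
  delta_pos:
    - [0, 0, 0]
    - [0, 0, 0]
    - [0, 0, 0]
    - [0, 0, 0]
    - [0, 0, 0]
  delta_rot:
    - [0, 0, -0.01]
    - [0, 0, -0.02]
    - [0, 0, -0.03]
    - [0, 0, -0.04]
    - [0, 0, -0.05]
  claw: [1, 1, 1, 1, 1]

```text
t: 7.52
eef_pos: [601.4, 133.5, 126.7]
tcp_rot: [3.141, -0.0, 0.277]
ft_force: [-2.6, 1.8, 9.0]
opening: 0.251
grip_force: 30.0
```

```bash
python3 st.py
```

```text
7.5167 [601.401 133.522 126.714] 15.860912809235524 [-2.617  1.824  9.014] [0.513 0.699 0.086]
15.794990072857114 [0.546 0.638 0.049]
```

Call:
arm_command:
  delta_pos:
    - [0, 0, 0]
    - [0, 0, 0]
    - [0, 0, 0]
    - [0, 0, 0]
    - [0, 0, 0]
  delta_rot:
    - [0, 0, -0.01]
    - [0, 0, -0.02]
    - [0, 0, -0.03]
    - [0, 0, -0.04]
    - [0, 0, -0.05]
  claw: [1, 1, 1, 1, 1]

```text
t: 7.98
eef_pos: [601.5, 133.6, 126.8]
tcp_rot: [3.141, -0.0, 0.199]
ft_force: [-2.8, 2.2, 9.4]
opening: 0.246
grip_force: 30.0
```

```bash
python3 st.py
```

```text
7.9833 [601.461 133.562 126.753] 11.37767257570276 [-2.833  2.184  9.369] [0.606 0.607 0.152]
11.306255994216913 [0.559 0.566 0.168]
```

Call:
arm_command:
  delta_pos:
    - [0, 0, 0]
    - [0, 0, 0]
    - [0, 0, 0]
    - [0, 0, 0]
    - [0, 0, 0]
  delta_rot:
    - [0, 0, -0.01]
    - [0, 0, -0.02]
    - [0, 0, -0.03]
    - [0, 0, -0.04]
    - [0, 0, -0.05]
  claw: [1, 1, 1, 1, 1]

```text
t: 8.45
eef_pos: [601.5, 133.6, 126.7]
tcp_rot: [3.141, -0.0, 0.12]
ft_force: [-3.5, 2.4, 8.5]
opening: 0.248
grip_force: 30.0
```

```bash
python3 st.py
```

```text
8.45 [601.458 133.594 126.743] 6.877918476822515 [-3.497  2.361  8.468] [0.616 0.561 0.215]
6.808766992645635 [0.601 0.615 0.118]
```

Call:
arm_command:
  delta_pos:
    - [0, 0, 0]
    - [0, 0, 0]
    - [0, 0, 0]
    - [0, 0, 0]
    - [0, 0, 0]
  delta_rot:
    - [0, 0, -0.06]
    - [0, 0, -0.12]
    - [0, 0, -0.18]
    - [0, 0, -0.25]
    - [0, 0, -0.31]
  claw: [1, 1, 1, 1, 1]

```text
t: 8.92
eef_pos: [601.6, 133.7, 126.8]
tcp_rot: [-3.141, -0.001, -0.372]
ft_force: [-2.4, 2.9, 9.7]
opening: 0.254
grip_force: 30.0
```

```bash
python3 st.py; python3 st.py; python3 - <<'E'
from h import *
c=calibration('wrist');im=snap('wrist','w4');np.savez('w4.npz',**{k:np.array(c[k]) for k in('camera_matrix','T')})
b=snap('side','s4')
W=np.zeros((420,800,3),np.uint8);W[:,:560]=im[:,:,::-1]
W[:360,562:800]=cv2.resize(b[170:290,200:280,::-1],(238,360),interpolation=cv2.INTER_CUBIC)
cv2.imwrite('pics/c4.png',W)
E
```

```text
8.9167 [601.604 133.736 126.771] -21.29095614033088 [-2.423  2.872  9.654] [0.862 0.475 0.246]
-21.670909019455067 [0.917 0.502 0.108]
8.9667 [601.594 133.78  126.761] -21.670909019455067 [-2.606  3.114  8.423] [0.917 0.502 0.108]
-21.213724995735205 [0.868 0.529 0.046]
```

View pics/c4.png

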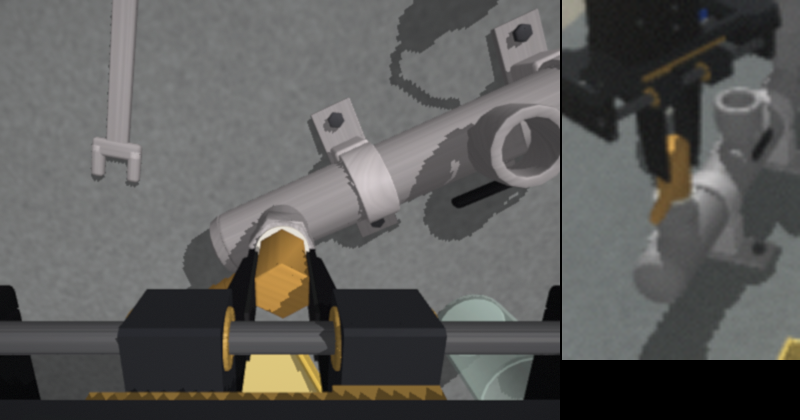

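The barb now shows in the side view, with its tip near crop (655,217), which is side pixel (231,242). I'll compare that with projections at several azimuths.

```bash
python3 - <<'E'
from h import *
np.set_printoptions(precision=1,suppress=True)
def an(f):
    im=cv2.imread(f'pics/{f}.png').astype(int)[190:270,215:260];B,G,R=im[...,0],im[...,1],im[...,2]
    m=(R>1.6*B)&(R-B>40)
    ys,xs=np.nonzero(m);ys+=190;xs+=215
    for y in range(ys.min(),ys.max()+1):
        r=xs[ys==y]
        if len(r):print(y,r.min(),r.max(),len(r))
an('s4')
C=np.array([601.6,133.5]);zt=150.5
print('head',proj('side',[*C,zt]))
for a in (85,90,93,96,99,102):
    d=np.array([np.cos(np.radians(a)),np.sin(np.radians(a))]);p=np.array([-d[1],d[0]])
    print(a,proj('side',[*(C+50*d),zt-37]),[proj('side',[*(C+50*d+s*6*p),zt-37]) for s in(1,-1)],'bottom',proj('side',[*(C+50*d),zt-43]))
c={k:v for k,v in np.load('w4.npz').items()}
# tube edges in wrist view
L=[((215,214),(340,153)),((232,265),(362,214))]
for q,z in zip(L,(48,48)):
    a,b=[atz('w',*p,z,c) for p in q];e=a-b;print(a,b,np.degrees(np.arctan2(e[1],e[0])))
E
```

```text
192 235 235 1
193 233 234 2
194 231 231 1
200 228 228 1
215 235 239 5
216 235 240 6
217 235 241 7
218 235 241 7
219 235 241 7
220 235 241 7
221 236 241 6
222 236 242 7
223 236 242 7
224 237 241 5
225 237 242 6
226 237 242 6
227 237 241 5
228 237 242 6
229 237 242 6
230 233 242 7
231 232 242 11
232 232 242 11
233 233 242 10
234 233 241 9
235 233 241 9
236 233 238 6
237 232 236 5
238 231 235 5
239 231 235 5
240 230 234 5
241 230 234 5
242 230 233 4
243 230 232 3
244 231 231 1
head [236.1 217.4]
85 [225.3 242. ] [array([227.5, 242.7]), array([223.1, 241.3])] bottom [225.5 244.1]
90 [227.  242.5] [array([229.3, 243.1]), array([224.6, 241.9])] bottom [227.2 244.6]
93 [228.  242.7] [array([230.4, 243.2]), array([225.6, 242.2])] bottom [228.2 244.9]
96 [229.1 242.9] [array([231.6, 243.4]), array([226.6, 242.5])] bottom [229.3 245.1]
99 [230.2 243.1] [array([232.7, 243.4]), array([227.6, 242.8])] bottom [230.4 245.2]
102 [231.3 243.2] [array([233.9, 243.5]), array([228.7, 243. ])] bottom [231.5 245.4]
[622.9 175.4  48. ] [631.7  79.6  48. ] 95.24290251159519
[582.4 179.9  48. ] [585.4  78.9  48. ] 91.65338502488676
```

Call:
arm_command:
  delta_pos:
    - [0, 0, 0]
    - [0, 0, 0]
    - [0, 0, 0]
    - [0, 0, 0]
    - [0, 0, 0]
  delta_rot:
    - [0, 0, -0.015]
    - [0, 0, -0.03]
    - [0, 0, -0.045]
    - [0, 0, -0.058]
    - [0, 0, -0.058]
  claw: [1, 1, 1, 1, 1]

```text
t: 9.53
eef_pos: [601.6, 133.8, 126.8]
tcp_rot: [-3.141, -0.001, -0.458]
ft_force: [-1.5, 3.9, 8.5]
opening: 0.253
grip_force: 30.0
```

```bash
python3 st.py; python3 st.py
```

```text
9.5333 [601.638 133.786 126.764] -26.26986369419181 [-1.456  3.855  8.498] [0.905 0.407 0.186]
-26.21859282079117 [0.899 0.394 0.15 ]
9.5833 [601.618 133.787 126.756] -26.21859282079117 [-1.896  3.089  8.646] [0.899 0.394 0.15 ]
-26.203750401468483 [0.927 0.41  0.21 ]
```

Call:
arm_command:
  delta_pos:
    - [0, 0, 0]
    - [0, 0, 0]
    - [0, 0, 0]
    - [0, 0, 0]
    - [0, 0, 0]
  delta_rot:
    - [0, 0, 0]
    - [0, 0, 0]
    - [0, 0, 0]
    - [0, 0, 0]
    - [0, 0, 0]
  claw: [0.6, 0.4, 0.4, 0.4, 0.4]

```text
t: 10.05
eef_pos: [601.4, 133.4, 125.7]
tcp_rot: [3.141, 0.0, -0.458]
ft_force: [1.2, -0.0, -0.5]
opening: 0.547
grip_force: 0.0
```

Call:
arm_command:
  delta_pos:
    - [0, 0, 0.04]
    - [0, 0, 0.12]
    - [0, 0, 0.2]
    - [-0.1, 0, 0.3]
    - [-0.2, 0, 0.36]
  delta_rot:
    - [0, 0, 0]
    - [0, 0, 0]
    - [0, 0, 0]
    - [0, 0, 0]
    - [0, 0, 0]
  claw: [0.3, 0.2, 0.1, 0, 0]

```text
t: 10.47
eef_pos: [551.8, 133.5, 218.2]
tcp_rot: [-3.141, -0.002, -0.458]
ft_force: [0.2, -0.3, 0.5]
opening: 0.894
grip_force: 0.0
```

```bash
python3 - <<'E'
from h import *
np.set_printoptions(precision=3,suppress=True)
for i in range(5): read_camera('top')
s=state();print(s['t'],s['eef_pos'],s['tcp_rot'],s['ft_force'],s['moment'])
c=calibration('wrist');im=snap('wrist','w5');np.savez('w5.npz',**{k:np.array(c[k]) for k in('camera_matrix','T')})
t=snap('top','t5');b=snap('side','s5')
W=np.zeros((600,800,3),np.uint8);W[:315,:420]=cv2.resize(im[:,:,::-1],(420,315),interpolation=cv2.INTER_AREA)
W[:315,425:737]=cv2.resize(t[150:213,195:257,::-1],(312,315),interpolation=cv2.INTER_CUBIC)
W[320:600,:420]=cv2.resize(t[140:196,190:274,::-1],(420,280),interpolation=cv2.INTER_CUBIC)
W[320:600,425:665]=cv2.resize(b[200:270,205:265,::-1],(240,280),interpolation=cv2.INTER_CUBIC)
cv2.imwrite('pics/c5.png',W)
E
```

```text
10.7167 [551.913 133.56  216.222] [-3.141 -0.001 -0.458] [ 0.233  0.102 -0.808] [0.089 0.054 0.012]
```

View pics/c5.png

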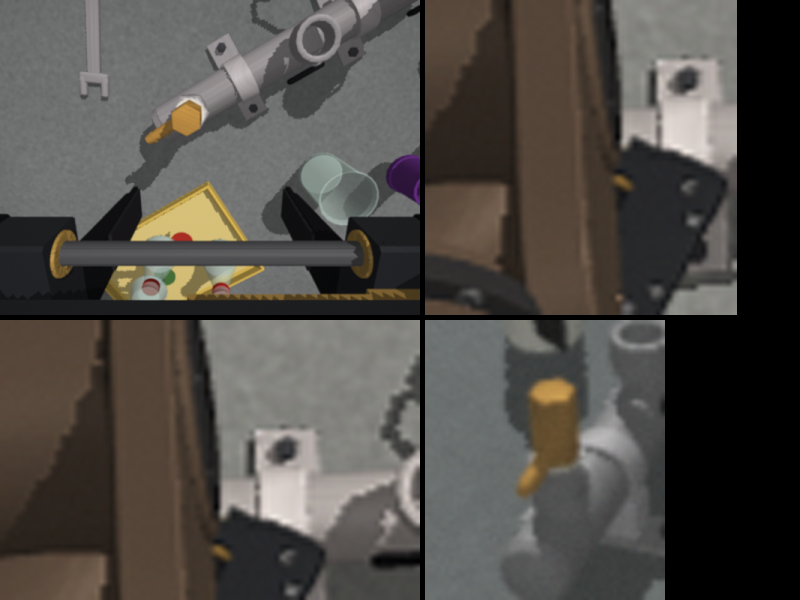

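The wrist view shows the barb pointing out past the tube end: head (186,117), tip (149,140) and seat (318,40) in the reduced picture. Now I measure the angle in code.

```bash
python3 - <<'E'
from h import *
np.set_printoptions(precision=2,suppress=True)
c={k:v for k,v in np.load('w5.npz').items()}
def mask(f):
    im=cv2.imread(f'pics/{f}.png').astype(int);B,G,R=im[...,0],im[...,1],im[...,2]
    return ((R>1.5*B)&(R-B>40)&(G<0.85*R)).astype(np.uint8)
from scipy.optimize import minimize
def hullpts(C,zt,az):
    a=np.radians(az);R=24/np.sqrt(3)
    hx=[[C[0]+R*np.cos(a+k*np.pi/3),C[1]+R*np.sin(a+k*np.pi/3),z] for k in range(6) for z in(zt,zt-48)]
    d=np.array([np.cos(a),np.sin(a)]);p=np.array([-d[1],d[0]])
    bb=[[*(C+r*d+6*np.cos(t)*p),zt-36+6*np.sin(t)-(1 if r else 1)] for r in(8,50) for t in np.linspace(0,2*np.pi,16)]
    return hx,bb
def render(C,zt,az,c,n,shape,box):
    S=4;out=np.zeros((shape[0]*S,shape[1]*S),np.uint8)
    for g in hullpts(C,zt,az):
        q=np.array([proj(n,p,c) for p in g]);q=((q-box+.5)*S).astype(np.float32)
        cv2.fillConvexPoly(out,cv2.convexHull(q).astype(np.int32),1)
    return cv2.resize(out.astype(np.float32),shape[::-1],interpolation=cv2.INTER_AREA)
for f,n,cc,bx in(('w5','wrist',c,(180,120,120,110)),('s5','side',calibration('side'),(220,205,30,50))):
    x,y,w,h=bx;M=mask(f)[y:y+h,x:x+w].astype(float)
    def cost(v):
        m=render(np.array(v[:2]),150.3,v[2],cc,n,(h,w),np.array([x,y]));
        m=m.copy()
        return np.abs(m-M).sum()
    best=None
    for az in(90,94,98):
        r=minimize(cost,[601.5,133.4,az],method='Nelder-Mead',options=dict(initial_simplex=[[601.5,133.4,az],[604,133.4,az],[601.5,136,az],[601.5,133.4,az+3]],xatol=.05,fatol=.05))
        print(f,az,r.x,r.fun,M.sum())
im=cv2.imread('pics/w5.png');cv2.imwrite('pics/c6.png',cv2.resize(im[20:240,170:560],None,fx=2,fy=2,interpolation=cv2.INTER_CUBIC))
E
```

```text
w5 90 [601.27 133.26  94.44] 169.375 2022.0
w5 94 [601.43 133.13  95.38] 162.8125 2022.0
w5 98 [601.2  133.36  94.98] 160.1875 2022.0
s5 90 [603.57 129.18  97.6 ] 52.625 253.0
s5 94 [604.13 128.08  97.39] 52.875 253.0
s5 98 [603.8  129.97  98.31] 50.8125 253.0
```

View pics/c6.png

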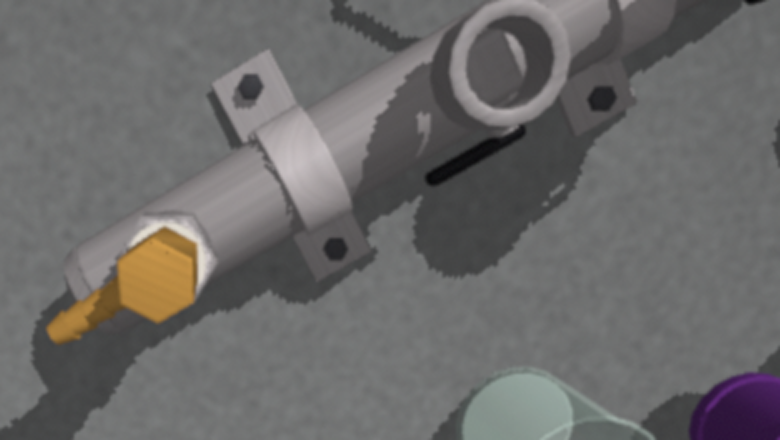

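In the crop the seat rim centre is (509,62), the upper tube edge runs (85,240) to (255,147), and the lower runs (215,280) to (420,155).

```bash
python3 - <<'E'
from h import *
np.set_printoptions(precision=2,suppress=True)
c={k:v for k,v in np.load('w5.npz').items()};c1={k:v for k,v in np.load('w1.npz').items()}
f=lambda u,v:(170+(u+.5)/2-.5,20+(v+.5)/2-.5)
s=atz('w',*f(509,62),108,c);print('seat',s)
for e in ((601.3,133.3),):
    d=np.array(e)-s[:2];print(np.hypot(*d),np.degrees(np.arctan2(d[1],d[0])))
# tube silhouette planes: directions of the edge planes normal; tube axis dir = cross of two plane normals
def axis(f,c,E):
    N=[]
    for a,b in E: N.append(np.cross(ray('w',*f(*a),c)[1],ray('w',*f(*b),c)[1]))
    d=np.cross(*N);d/=np.linalg.norm(d);d*=np.sign(d[1]);return d,np.degrees(np.arctan2(d[1],d[0]))
print(axis(f,c,[((85,240),(255,147)),((215,280),(420,155))]))
g=lambda u,v:(80+(u+.5)/3-.5,140+(v+.5)/3-.5)
print(axis(g,c1,[((722,40),(455,84)),((748,162),(250,243))]))
# LSD segments
for fn,cc in(('w1',c1),('w5',c)):
    im=cv2.imread(f'pics/{fn}.png',0)
    L=cv2.createLineSegmentDetector().detect(im)[0][:,0]
    for l in L:
        n=np.hypot(l[0]-l[2],l[1]-l[3])
        if n<28: continue
        P,Q=[atz('w',*p,60,cc) for p in(l[:2],l[2:])]
        e=P-Q;a=np.degrees(np.arctan2(e[1],e[0]))%180
        if 85<a<101 and all(560<p[0]<650 for p in(P,Q)):print(fn,l,round(n),round(a,2),P[:2],Q[:2])
E
```

```text
seat [610.56  -6.3  108.  ]
139.90290242336388 93.79661103345569
(array([-0.02,  0.88,  0.47]), np.float64(91.24450424884277))
(array([-0.04,  1.  , -0.03]), np.float64(92.46472038396223))
w1 [  0.28 205.    34.71 198.75] 35 93.62 [ 591.26 -155.58] [ 588.93 -118.83]
w1 [ 37.97 204.75   0.51 211.22] 38 93.2 [ 595.43 -117.5 ] [ 597.67 -157.57]
w1 [168.47 181.28 139.32 186.56] 30 93.66 [586.88  18.96] [588.81 -11.07]
w1 [164.35 221.74 209.46 213.57] 46 93.99 [628.11   6.07] [624.79  53.66]
w1 [128.12 181.83 168.38 174.52] 41 93.62 [582.79 -21.05] [580.17  20.27]
w1 [267.06 171.62 233.1  178.01] 35 94.11 [588.6  117.61] [591.06  83.34]
w1 [263.28 179.02 234.12 184.2 ] 30 93.57 [595.54 112.94] [597.38  83.38]
w5 [382.24 106.26 413.9   88.24] 36 93.55 [582.52  22.74] [584.33  -6.43]
w5 [431.64  87.7  386.7  112.81] 51 93.26 [578.18 -19.89] [575.83  21.32]
w5 [239.07 126.33 208.86 143.47] 35 92.33 [621.53 139.59] [620.29 170.15]
w5 [328.92 159.83 354.7  144.94] 30 94.38 [560.87  81.96] [562.83  56.4 ]
w5 [361.64  52.73 324.5   74.59] 43 93.17 [629.09  22.24] [627.2   56.31]
w5 [284.75  98.74 254.98 116.63] 35 93.7 [624.56  94.28] [622.67 123.56]
w5 [280.42 150.26 311.97 132.05] 36 93.63 [587.39 116.72] [589.38  85.27]
```

Call:
arm_command:
  delta_pos:
    - [-0.04, -0.13, 0.01]
    - [-0.09, -0.27, 0.01]
    - [-0.15, -0.41, 0]
    - [-0.2, -0.55, -0.02]
    - [-0.255, -0.686, -0.032]
  delta_rot:
    - [0, 0, -0.026]
    - [0, 0, -0.052]
    - [0, 0, -0.08]
    - [0, 0, -0.106]
    - [0, 0, -0.133]
  claw: [0, 0, 0, 0, 0]

```text
t: 11.28
eef_pos: [487.2, -39.5, 207.0]
tcp_rot: [3.141, 0.001, -0.668]
ft_force: [1.0, -0.5, 0.6]
opening: 0.998
grip_force: 0.0
```

Call:
arm_command:
  delta_pos:
    - [-0.055, -0.14, 0]
    - [-0.11, -0.28, -0.01]
    - [-0.165, -0.43, -0.02]
    - [-0.22, -0.58, -0.03]
    - [-0.255, -0.686, -0.032]
  delta_rot:
    - [0, 0, -0.026]
    - [0, 0, -0.052]
    - [0, 0, -0.08]
    - [0, 0, -0.106]
    - [0, 0, -0.133]
  claw: [0, 0, 0, 0, 0]

```text
t: 11.7
eef_pos: [422.8, -212.1, 199.1]
tcp_rot: [3.141, 0.001, -0.879]
ft_force: [0.3, -0.4, 0.4]
opening: 0.999
grip_force: 0.0
```

```bash
python3 - <<'E'
from h import *
np.set_printoptions(precision=2,suppress=True)
for i in range(6): read_camera('side')
s=state();print(s['t'],s['eef_pos'],s['tcp_rot'],s['qvel'])
c=calibration('wrist');im=snap('wrist','w6');np.savez('w6.npz',**{k:np.array(c[k]) for k in('camera_matrix','T')})
snap('top','t6')
print(proj('w',[423.5,-209,95],c))
# rectify image to plane z=95, 2px/mm, 100mm square round guess; find circles
def rect(im,c,n,z,C,S=3,h=60):
    g=np.arange(-h,h,1/S);X,Y=np.meshgrid(g+C[0],g+C[1])
    K=np.array(c['camera_matrix']);T=np.linalg.inv(np.array(c['T']))
    P=np.stack([X,Y,np.full_like(X,z)],-1)@T[:3,:3].T+T[:3,3];q=P@K.T;q=q[...,:2]/q[...,2:]
    return cv2.remap(im,q.astype(np.float32),None,cv2.INTER_LINEAR)
for n,I,cc in(('w',im,c),('top',cv2.imread('pics/t6.png')[:,:,::-1],calibration('top'))):
    r=rect(I,cc,n,95,(423.5,-209));g=cv2.GaussianBlur(cv2.cvtColor(np.ascontiguousarray(r),cv2.COLOR_RGB2GRAY),(5,5),1)
    H=cv2.HoughCircles(g,cv2.HOUGH_GRADIENT,1,6,param1=60,param2=18,minRadius=69,maxRadius=86)
    cv2.imwrite(f'pics/rect_{n}.png',r[:,:,::-1])
    if H is not None: print(n,[(423.5-60+h[0]/3,-209-60+h[1]/3,h[2]/3) for h in H[0][:5]])
E
```

```text
12.0 [ 424.28 -208.78  199.59] [ 3.14  0.   -0.87] [ 0.02 -0.01  0.   -0.    0.   -0.  ]
[281.87 210.52]
w [(np.float32(430.66666), np.float32(-220.5), np.float32(23.4)), (np.float32(422.0), np.float32(-210.83333), np.float32(26.266668)), (np.float32(421.66666), np.float32(-212.83333), np.float32(24.766668)), (np.float32(420.0), np.float32(-211.5), np.float32(24.733332)), (np.float32(424.0), np.float32(-210.16667), np.float32(24.699999))]
```

Call:
arm_command:
  delta_pos:
    - [-0.005, -0.002, -0.08]
    - [-0.005, -0.002, -0.18]
    - [-0.005, -0.002, -0.28]
    - [-0.005, -0.002, -0.36]
    - [-0.005, -0.002, -0.42]
  delta_rot:
    - [0, 0, 0]
    - [0, 0, 0]
    - [0, 0, 0]
    - [0, 0, 0]
    - [0, 0, 0]
  claw: [0, 0, 0, 0, 0]

```text
t: 12.52
eef_pos: [422.8, -208.8, 93.4]
tcp_rot: [3.141, 0.001, -0.873]
ft_force: [0.3, 0.7, -0.4]
opening: 1.0
grip_force: 0.0
```

Call:
arm_command:
  delta_pos:
    - [0, 0, -0.04]
    - [0, 0, -0.07]
    - [0, 0, -0.1]
    - [0, 0, -0.12]
    - [0, 0, -0.124]
  delta_rot:
    - [0, 0, 0]
    - [0, 0, 0]
    - [0, 0, 0]
    - [0, 0, 0]
    - [0, 0, 0]
  claw: [0, 0.1, 0.2, 0.3, 0.35]

```text
t: 12.93
eef_pos: [422.8, -209.6, 63.4]
tcp_rot: [3.141, 0.001, -0.875]
ft_force: [0.2, 0.3, -0.3]
opening: 0.774
grip_force: 0.0
```

Call:
arm_command:
  delta_pos:
    - [0, 0, 0]
    - [0, 0, 0]
    - [0, 0, 0]
    - [0, 0, 0]
    - [0, 0, 0]
  delta_rot:
    - [0, 0, 0]
    - [0, 0, 0]
    - [0, 0, 0]
    - [0, 0, 0]
    - [0, 0, 0]
  claw: [0.38, 0.41, 0.44, 0.5, 0.6]

```text
t: 13.35
eef_pos: [422.9, -210.1, 64.3]
tcp_rot: [-3.142, -0.001, -0.875]
ft_force: [-1.1, -0.2, 4.0]
opening: 0.532
grip_force: 30.0
```

Call:
arm_command:
  delta_pos:
    - [0, 0, 0]
    - [0, 0, 0]
    - [0, 0, 0]
    - [0, 0, 0]
    - [0, 0, 0]
  delta_rot:
    - [0, 0, 0]
    - [0, 0, 0]
    - [0, 0, 0]
    - [0, 0, 0]
    - [0, 0, 0]
  claw: [0.7, 0.8, 0.9, 1, 1]

```text
t: 13.77
eef_pos: [422.9, -210.1, 64.3]
tcp_rot: [-3.142, -0.001, -0.875]
ft_force: [-1.0, 0.1, 6.7]
opening: 0.534
grip_force: 30.0
```

```bash
python3 st.py
```

```text
13.7667 [ 422.887 -210.147   64.326] -50.160482132970714 [-0.961  0.096  6.684] [ 0.034  0.275 -0.061]
-50.15684516212512 [-0.002  0.279 -0.033]
```

Call:
arm_command:
  delta_pos:
    - [0, 0, 0.02]
    - [0, 0, 0.06]
    - [0, 0, 0.11]
    - [0, 0, 0.17]
    - [0, 0, 0.23]
  delta_rot:
    - [0, 0, 0]
    - [0, 0, 0]
    - [0, 0, 0]
    - [0, 0, 0]
    - [0, 0, 0]
  claw: [1, 1, 1, 1, 1]

```text
t: 14.23
eef_pos: [422.4, -209.6, 121.9]
tcp_rot: [3.141, 0.001, -0.875]
ft_force: [0.8, 0.6, -3.8]
opening: 0.535
grip_force: 30.0
```

Call:
arm_command:
  delta_pos:
    - [0, 0, 0.07]
    - [0, 0, 0.14]
    - [0, 0, 0.2]
    - [0, 0, 0.25]
    - [0, 0, 0.28]
  delta_rot:
    - [0, 0, 0]
    - [0, 0, 0]
    - [0, 0, 0]
    - [0, 0, 0]
    - [0, 0, 0]
  claw: [1, 1, 1, 1, 1]

```text
t: 14.65
eef_pos: [422.7, -209.9, 192.7]
tcp_rot: [-3.141, -0.001, -0.875]
ft_force: [-0.3, -1.1, -4.1]
opening: 0.536
grip_force: 30.0
```

```bash
python3 st.py; python3 - <<'E'
from h import *
np.set_printoptions(precision=2,suppress=True)
s=state();print(s['opening'],s['grip_force'],s['tcp_rot'])
c=calibration('wrist');im=snap('wrist','w7');np.savez('w7.npz',**{k:np.array(c[k]) for k in('camera_matrix','T')})
snap('side','s7')
E
```

```text
14.65 [ 422.725 -209.861  192.693] -50.15311467249574 [-0.283 -1.119 -4.076] [0.035 0.019 0.013]
-50.155575167459496 [ 0.059 -0.041  0.035]
0.5377242822685614 29.999314974993467 [-3.14 -0.   -0.88]
```

Call:
arm_command:
  delta_pos:
    - [0.03, 0.035, 0]
    - [0.1, 0.11, 0]
    - [0.19, 0.2, 0]
    - [0.28, 0.3, 0]
    - [0.375, 0.407, 0]
  delta_rot:
    - [0, 0, 0]
    - [0, 0, 0]
    - [0, 0, 0]
    - [0, 0, 0]
    - [0, 0, 0]
  claw: [1, 1, 1, 1, 1]

```text
t: 15.22
eef_pos: [517.2, -106.6, 190.3]
tcp_rot: [3.141, 0.002, -0.876]
ft_force: [0.2, -1.4, -2.4]
opening: 0.532
grip_force: 30.0
```

Call:
arm_command:
  delta_pos:
    - [0.095, 0.1, 0]
    - [0.19, 0.2, 0]
    - [0.28, 0.3, 0]
    - [0.34, 0.37, 0]
    - [0.375, 0.408, 0]
  delta_rot:
    - [0, 0, 0]
    - [0, 0, 0]
    - [0, 0, 0]
    - [0, 0, 0]
    - [0, 0, 0]
  claw: [1, 1, 1, 1, 1]

```text
t: 15.63
eef_pos: [611.3, -3.2, 189.8]
tcp_rot: [3.141, 0.002, -0.873]
ft_force: [-0.7, -0.6, -3.0]
opening: 0.533
grip_force: 30.0
```

Call:
arm_command:
  delta_pos:
    - [0, 0, -0.01]
    - [0, 0, -0.03]
    - [0, 0, -0.05]
    - [0, 0, -0.07]
    - [0, 0, -0.09]
  delta_rot:
    - [0, 0, 0]
    - [0, 0, 0]
    - [0, 0, 0]
    - [0, 0, 0]
    - [0, 0, 0]
  claw: [1, 1, 1, 1, 1]

```text
t: 16.05
eef_pos: [609.6, -7.1, 168.3]
tcp_rot: [3.141, 0.0, -0.877]
ft_force: [-0.2, -0.2, -3.6]
opening: 0.534
grip_force: 30.0
```

```bash
python3 st.py; python3 st.py; python3 - <<'E'
from h import *
b=snap('side','s8');t=snap('top','t8');w=snap('wrist','w8')
W=np.zeros((600,800,3),np.uint8)
W[:480,:400]=cv2.resize(b[150:246,220:300,::-1],(400,480),interpolation=cv2.INTER_CUBIC)
W[:300,402:802][:, :398]=cv2.resize(w[:,:,::-1],(398,300),interpolation=cv2.INTER_AREA)
W[300:600,402:800]=cv2.resize(t[140:215,220:320,::-1],(398,300),interpolation=cv2.INTER_CUBIC)
cv2.imwrite('pics/c8.png',W)
print(proj('side',[610.1,-6.2,108]),proj('side',[610.1,-6.2,121]))
E
```

```text
16.05 [609.636  -7.088 168.281] -50.23307195076741 [-0.183 -0.18  -3.599] [ 0.126 -0.011 -0.014]
-50.22284916311696 [0.081 0.075 0.012]
16.1 [609.352  -6.948 167.35 ] -50.22284916311696 [-0.267 -0.148 -4.58 ] [0.081 0.075 0.012]
-50.219863155783734 [ 0.125 -0.03  -0.009]
[258.62188635 203.0278227 ] [258.44404946 198.79618751]
```

Call:
arm_command:
  delta_pos:
    - [0, 0, -0.015]
    - [0, 0, -0.03]
    - [0, 0, -0.045]
    - [0, 0, -0.06]
    - [0, 0, -0.07]
  delta_rot:
    - [0, 0, 0]
    - [0, 0, 0]
    - [0, 0, 0]
    - [0, 0, 0]
    - [0, 0, 0]
  claw: [1, 1, 1, 1, 1]

```text
t: 16.72
eef_pos: [610.1, -6.1, 150.7]
tcp_rot: [3.141, 0.0, -0.875]
ft_force: [0.1, 0.4, -4.6]
opening: 0.538
grip_force: 30.0
```

```bash
python3 st.py
```

```text
16.7167 [610.084  -6.139 150.71 ] -50.15266159208062 [ 0.137  0.427 -4.631] [ 0.073 -0.009  0.004]
-50.15294794537716 [ 0.14  0.04 -0.01]
```

Call:
arm_command:
  delta_pos:
    - [0, 0, -0.01]
    - [0, 0, -0.02]
    - [0, 0, -0.03]
    - [0, 0, -0.04]
    - [0, 0, -0.05]
  delta_rot:
    - [0, 0, 0]
    - [0, 0, 0]
    - [0, 0, 0]
    - [0, 0, 0]
    - [0, 0, 0]
  claw: [1, 1, 1, 1, 1]

```text
t: 17.18
eef_pos: [610.2, -6.2, 138.7]
tcp_rot: [3.141, -0.0, -0.875]
ft_force: [0.3, -0.5, -3.6]
opening: 0.539
grip_force: 30.0
```

```bash
python3 st.py
```

```text
17.1833 [610.244  -6.17  138.668] -50.15297174337764 [ 0.315 -0.47  -3.578] [ 0.082 -0.014 -0.016]
-50.160032030596234 [ 0.055 -0.032 -0.006]
```

Call:
arm_command:
  delta_pos:
    - [0, 0, -0.005]
    - [0, 0, -0.01]
    - [0, 0, -0.014]
    - [0, 0, -0.018]
    - [0, 0, -0.022]
  delta_rot:
    - [0, 0, 0]
    - [0, 0, 0]
    - [0, 0, 0]
    - [0, 0, 0]
    - [0, 0, 0]
  claw: [1, 1, 1, 1, 1]

```text
t: 17.65
eef_pos: [610.3, -6.2, 133.4]
tcp_rot: [3.142, -0.0, -0.875]
ft_force: [0.2, -0.3, -3.4]
opening: 0.537
grip_force: 30.0
```

Call:
arm_command:
  delta_pos:
    - [0, 0, -0.001]
    - [0, 0, -0.002]
    - [0, 0, -0.003]
    - [0, 0, -0.004]
    - [0, 0, -0.005]
  delta_rot:
    - [0, 0, 0]
    - [0, 0, 0]
    - [0, 0, 0]
    - [0, 0, 0]
    - [0, 0, 0]
  claw: [1, 1, 1, 1, 1]

```text
t: 18.07
eef_pos: [610.3, -6.2, 132.4]
tcp_rot: [-3.142, -0.0, -0.875]
ft_force: [-0.4, -0.1, 1.7]
opening: 0.534
grip_force: 30.0
```

```bash
python3 st.py
```

```text
18.0667 [610.28   -6.211 132.386] -50.15852909135602 [-0.402 -0.058  1.676] [0.111 0.212 0.038]
-50.15549236458535 [0.122 0.158 0.039]
```

Call:
arm_command:
  delta_pos:
    - [0, 0, 0]
    - [0, 0, 0]
    - [0, 0, 0]
    - [0, 0, 0]
    - [0, 0, 0]
  delta_rot:
    - [0, 0, 0]
    - [0, 0, 0]
    - [0, 0, 0]
    - [0, 0, 0]
    - [0, 0, 0]
  claw: [0.42, 0.36, 0.3, 0.25, 0.2]

```text
t: 18.53
eef_pos: [610.3, -6.2, 132.3]
tcp_rot: [-3.142, -0.0, -0.875]
ft_force: [0.3, -0.5, -0.5]
opening: 0.764
grip_force: 0.0
```

Call:
arm_command:
  delta_pos:
    - [0, 0, 0]
    - [0, 0, 0.03]
    - [0, 0, 0.1]
    - [0, 0, 0.18]
    - [0, 0, 0.28]
  delta_rot:
    - [0, 0, 0]
    - [0, 0, 0]
    - [0, 0, 0]
    - [0, 0, 0]
    - [0, 0, 0]
  claw: [0.2, 0.2, 0.2, 0.2, 0.2]

```text
t: 18.95
eef_pos: [609.8, -6.1, 202.6]
tcp_rot: [3.14, 0.001, -0.875]
ft_force: [0.1, -0.3, -0.9]
opening: 0.799
grip_force: 0.0
```

Call:
arm_command:
  delta_pos:
    - [-0.05, -0.05, 0.04]
    - [-0.15, -0.15, 0.08]
    - [-0.25, -0.25, 0.1]
    - [-0.35, -0.35, 0.12]
    - [-0.4, -0.4, 0.12]
  delta_rot:
    - [0, 0, 0]
    - [0, 0, 0]
    - [0, 0, 0]
    - [0, 0, 0]
    - [0, 0, 0]
  claw: [0.2, 0.2, 0.2, 0.2, 0.2]

```text
t: 19.37
eef_pos: [508.3, -107.9, 233.8]
tcp_rot: [-3.141, -0.002, -0.876]
ft_force: [0.2, -0.8, -0.3]
opening: 0.802
grip_force: 0.0
```

Call:
arm_command:
  delta_pos:
    - [-0.05, -0.15, 0]
    - [-0.1, -0.3, 0]
    - [-0.15, -0.45, 0]
    - [-0.18, -0.55, 0]
    - [-0.2, -0.6, 0]
  delta_rot:
    - [0, 0, 0]
    - [0, 0, 0]
    - [0, 0, 0]
    - [0, 0, 0]
    - [0, 0, 0]
  claw: [0.2, 0.2, 0.2, 0.2, 0.2]

```text
t: 19.78
eef_pos: [459.3, -259.1, 232.8]
tcp_rot: [3.141, -0.001, -0.878]
ft_force: [0.6, 1.4, -0.8]
opening: 0.799
grip_force: 0.0
```

```bash
python3 st.py; python3 - <<'E'
from h import *
for i in range(4): read_camera('top')
b=snap('side','s9');t=snap('top','t9')
W=np.zeros((600,800,3),np.uint8)
W[:330,:]=cv2.resize(t[145:211,195:355,::-1],(800,330),interpolation=cv2.INTER_CUBIC)
W[330:600,:270]=cv2.resize(b[170:270,215:315,::-1],(270,270),interpolation=cv2.INTER_CUBIC)
W[330:600,280:640]=cv2.resize(t[:,:,::-1],(360,270),interpolation=cv2.INTER_AREA)
cv2.imwrite('pics/c9.png',W)
E
```

```text
19.7833 [ 459.303 -259.109  232.827] -50.29146022381272 [ 0.583  1.415 -0.755] [0.116 0.051 0.014]
-50.313731336815835 [0.075 0.046 0.025]
```

View pics/c9.png

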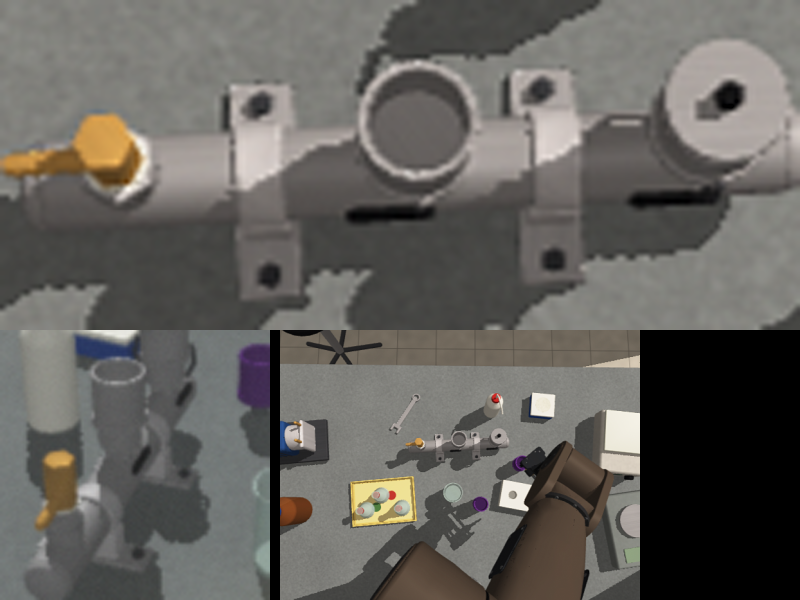

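The funnel sits upright in the free seat at crop (416,130), and the barb points out past the tube end with its tip at (5,163). One last angle check uses the clear top view.

```bash
python3 - <<'E'
from h import *
from scipy.optimize import minimize
np.set_printoptions(precision=2,suppress=True)
def parts(C,zt,a):
    R=24/np.sqrt(3);hx=[[C[0]+R*np.cos(a+k*np.pi/3),C[1]+R*np.sin(a+k*np.pi/3),z] for k in range(6) for z in(zt,zt-48)]
    d=np.array([np.cos(a),np.sin(a)]);p=np.array([-d[1],d[0]])
    return hx,[[*(C+r*d+6*np.cos(t)*p),zt-37+6*np.sin(t)] for r in(8,50) for t in np.linspace(0,6.28,16)]
for f,n,bx in(('t9','top',(185,160,45,30)),('s9','side',(220,205,30,50)),('top0','top',(200,155,50,35)),('w5','w',(180,120,120,110)),('w1','w',(215,165,100,80))):
    x,y,w,h=bx;c=calibration(n) if n!='w' else dict(np.load(f+'.npz'))
    im=cv2.imread(f'pics/{f}.png').astype(float)[y:y+h,x:x+w];M=((im[...,2]>1.5*im[...,0])&(im[...,2]-im[...,0]>40)).astype(float)
    def cost(v):
        o=np.zeros((h*4,w*4),np.uint8)
        for g in parts(v[:2],151,np.radians(v[2])):
            q=(np.array([proj(n,p,c) for p in g])-[x,y]+.5)*4
            cv2.fillConvexPoly(o,cv2.convexHull(np.round(q).astype(np.int32)),1)
        return np.abs(cv2.resize(o.astype(np.float32),(w,h),interpolation=cv2.INTER_AREA)-M).sum()
    for az in((-68,-62) if f in('top0','w1') else (90,97)):
        r=minimize(cost,[602,133,az],method='Nelder-Mead',options=dict(initial_simplex=[[602,133,az],[605,133,az],[602,136,az],[602,133,az+4]]))
        print(f,r.x,r.fun,M.sum())
E
```

```text
t9 [603.77 133.83  94.91] 29.25 219.0
t9 [603.9 134.2  95. ] 27.75 219.0
s9 [603.19 129.86  96.41] 41.125 266.0
s9 [603.36 129.42  97.14] 41.5 266.0
top0 [603.99 133.83 -64.99] 24.75 229.0
top0 [604.43 134.21 -66.33] 22.9375 229.0
w5 [601.49 133.16  94.72] 175.875 2022.0
w5 [601.62 133.14  95.25] 166.625 2022.0
w1 [601.33 132.99 -65.03] 126.125 1658.0
w1 [601.37 133.12 -65.67] 128.1875 1658.0
```

```bash
python3 -c "from cell import *; print(job_done())"
```

```text
the job is handed in; nothing more can be done
None
```

The elbow is screwed past its bite and its barb points out along the tube, measured about 1° short of exact line; the steel funnel stands upright in the free seat with its flange on the rim, and the job is handed in at about 20 s.

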